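# Slide the stopcock box open and push the red gas lever shut

### The arm

A 7-joint arm with a two-finger parallel gripper is mounted at the origin on a cart in front of the work surface, level with it; the furniture and walls round the work are solid. World frame = base frame: x ahead of the robot, y to its left, z up, the work surface at z = 0. Lengths are in m, angles in rad, forces in N, time in s.
With the tool pointing down it reaches from about 0.4 to 0.75 m from the base axis. Payload 19.5 kg.
Tool frame: the origin (TCP) lies midway between the tips of the shut fingers; the grasp point (between the pads) lies 19 mm behind it; z points along the fingers, y is the direction in which the jaws open and shut (so a half turn about z gives the same grasp; the last joint's range is limited). The gripper opens to 85 mm and grips with 20 to 120 N. Pads are 22 mm wide; open, the fingers measure 114 mm over their backs; the gripper's body (76 mm by 85 mm) begins 54 mm behind the grasp point. The pads swing forward as they close: fully open they stand 13 mm farther back than shut.
Start: joints at [-1.172, 0.707, -0.028, 1.485, 0.022, 0.951, -0.075], TCP at [0.245, 0.52, 0.207] pointing down, gripper open.
Joint ranges: [-2.71, 2.71], [-0.32, 2.16], [-1.57, 1.52], [0, 2.45], [-1.46, 4.6], [0, 2.02], [-2.83, 2.83]. Speed limits (rad/s): [1.89, 1.89, 2.57, 2.57, 3.01, 3.01, 3.01].

### API

Orientations are given as [roll, pitch, yaw] about the fixed x, y, z axes, in that order (R = Rz(yaw) Ry(pitch) Rx(roll)).
In Python, from cell import robot, imaging, job, nets gives the robot as it stands.
- The arm moves only by the tool drive_tool, never from a script. Its argument "steps" is a list of rows, each a list of 3 entries, a list of its own where there are three numbers: the closure in counts, from 0 (fully open) to 255 (shut), then the shift along the tool's x, y, z in cm, then the turn, a rotation vector about the tool's x, y, z in rad. A call has 1 to 12 rows; each row shifts and turns the pose as measured when the row begins, along the tool's axes as they then stand; what a row does not reach is not made up. A row lasts 1/12 s, in which the tool goes at most 41.7 mm and 7.16 degrees, less where a joint would pass 70% of its speed; a pose out of reach is approached as far as the arm can. A call with a gripper value outside its range is refused whole. The fingers move at their own pace and stop on an object; the grip force is fixed at half the most. Time passes only in rows, so rows that do not move let the fingers close. It gives the time, the measured TCP pose, the force and the opening at its end, in the units of the state.
- robot.get_obs(): the state, without advancing time (a new reading comes with each control period).
- imaging.read_camera(name): name is "scene" or "top" or "wrist"; returns (picture, depth): 400x640x3 uint8, red, green, blue; 400x640 float32, m along the optical axis (not along the pixel's ray), 0 where there is no reading.
- imaging.camera_model(name): a dict with "fx", "fy", "cx", "cy" (pixels), "eye" and "orientation" of the camera in the world; the wrist camera has in their place "mount" (4x4, takes a point from camera to tool coordinates, whose origin is the TCP and whose axes are the flange's). Camera axes: x right, y down, z forward; pixel columns grow to the right and rows downward; lengths in m; the calibration is good to about 2 mm. The wrist camera is an equidistant fisheye: a pixel r from the principal point sees the ray r / f radians off the axis. A picture is of the moment at which its call begins: read the wrist's pose just before it. camera_model takes no time and is no camera call.
- job.hand_in(): hands the job in, once; it reports no verdict.
Trained networks look in the newest picture that a camera, given by its name, has taken for a name from the list of things; names that differ only in an ending like _2 or _b are one class to them, and where a whole thing is asked for, a point or a joint stands for the part that bears it (a point fixed in the world has none). Each returns a list of dicts, best first, with "confidence" (0 to 1); they miss things now and then, are a little off and sometimes report something else, mostly with a low value. They report only what shows in the picture. A call takes as long as a camera call.
- nets.regions_of(camera, target): "mask" (400x640 bool, what is visible of it) and "bbox" ([left, top, right, bottom] in pixels, round what is visible of it).
The state is a dict: "clock": time; "q": joint angles; "qvel": joint speeds; "tau": joint torques, N m; "position": TCP position; "eef_rot": TCP orientation; "contact_force": force on the tool from outside, world axes, zero at the start; "ft_torque": the same for the moment, N m; "width": finger opening in m.
Only numpy, scipy, OpenCV 4.12 (cv2) and the standard library are available. Lean on these libraries where they do the work, as an engineer would, in place of code of your own. Each camera call takes 0.05 s, during which the arm holds its last target.

### The job

Shut off the torch gas at the stopcock box on the bench: push the yellow cover along its rails, over the empty half of the box and right up to the stop at that end, so that the two valve levers lie open to view; then push the red lever round until it is fully shut against its stop, square across its pipe. Only push with the fingers: do not lift the cover or pinch the lever. Leave the black lever as it is, leave the things round the box where they lie, and leave the cover lying flat at the stop.

Things in the scene. Friction and masses are not known exactly. Their poses are not given: they have to be found in the camera images.
- valve_box: Stopcock box: grey steel trough fixed to the bench, 152 mm wide (its x), from y = -110 to +322 mm long. Origin on the bench under the centre of the valve bay; z up, x away from the robot, y to its left, turned by the box's yaw. Two rails along y, top at z = 56, carry the cover; lips at |x| 72..76 mm, up to z = 65, guide it. The valve bay (y -105..+105) is 104 mm clear between the rails
- box_end (a point): middle of the box's -y end (y = -110 mm in the box's frame), at z = 56 mm, the height of the rails. Between two small tabs on the rails (|x| 56..72 mm, top z = 67) that keep the shut cover in, the end wall reaches only to z = 52, so that fingers can get at the cover's end face
- box_stop (a point): middle of the inner face of the wall across the box's +y end (y = +317 mm in the box's frame), at z = 56 mm; that wall (top z = 64) is the stop for the open cover. Between the bay and it, y +109..+317, lies the empty parking half, its deck at z = 41
- cover: Yellow steel cover, a loose flat plate 140 (x) x 210 (y) x 16 mm with shallow ribs on top, 0.25 to 0.5 kg, slides on the rails along the box's y. Origin under its centre, axes as the box's. In the box's frame it starts at y = 0 to 15 mm, z = 56; fully open, against the stop, y = +212. Too wide to grip: push it on its -y end face, z = 56..72
- valve_red: Brass quarter-turn valve with a red lever, fixed in the box, on a copper pipe that runs along the box's x. Origin on the bench under the lever's pivot, axes as the box's. It sits at x = +25 mm in the box's frame and at either y = +34 or y = -46 mm; the black one has the other place. Pipe and valve body reach up to z = 35, stem to z = 39
- lever_red (a joint): angle of the red lever (rad): 0 = fully open, lever pointing along the box's -x (at the robot); grows as it turns clockwise from above, its tip towards the box's +y; 1.571 = shut against its stop, lever pointing along the box's +y. Starts at 0 to 0.35. Stays where it is left; needs about 1.5 N at 40 mm from the pivot
- red_pivot (a point): pivot of the red lever, on its axis, at mid height of the lever (z = 43 mm). The lever reaches 57 mm out from the pivot: a bare steel neck 10 mm wide to 15 mm, then the red grip, 12 mm wide and 9 mm high (z = 38.5..47.5)
- red_tip (a point): end of the red lever, on its middle line, 55 mm from the pivot, at z = 43 mm
- valve_black: the same valve with a black lever, in the other place; leave its lever as it is
- black_pivot (a point): pivot of the black lever, like red_pivot
- black_tip (a point): end of the black lever, 55 mm from its pivot, z = 43 mm; must not be moved
- blue_tape: roll of blue tape lying flat in front of the box, 67 mm across, 19 mm high, loose; origin under its centre. Bystander
- wax_block: yellow block of wax, 43 x 64 x 26 mm, loose, in front of the box; origin under its centre. Bystander
- matchbox: matchbox, 36 x 53 x 15 mm, loose, in front of the box; origin under its centre. Bystander
- brush: flat brush with a green handle, 34 x 203 x 16 mm, loose, behind the box and about parallel to it; origin under its centre. Bystander
- tumbler: clear glass tumbler, 68 mm across, 90 mm high, loose, standing behind the box; origin under its centre. Bystander

How it is judged:
By the outcome, as a careful person would: the job done as asked, in the order asked, and still so for the second after the job is handed in, with the robot touching nothing.
It also fails if it takes over 51 s, if anything falls off the work surface, if the arm or the gripper's body presses on something with over 40 N, if the wrist force passes 120 N, or if a joint passes its speed limit or range.

## Working session

There is one attempt and no reset: what is moved stays moved. The work goes in short steps, Python scripts to look and compute and a tool call to move; the robot and the scene stay as the last step left them, time stands still between calls to the robot, and variables do not carry over. Pictures are saved under pics/ and viewed, and the job is handed in when it is done.

Besides the shell and the picture viewer there is one more tool, called after "Request:" as name(argument=value, ...) on one line, values as JSON. drive_tool: Moves the arm, as the interface text tells. Its arguments: {"type":"object","properties":{"steps":{"type":"array","items":{"type":"array"}}},"required":["steps"]}

```bash
mkdir -p pics; ls; cat > h.py <<'E'
import numpy as np, cv2
from cell import robot, imaging, job, nets
from scipy.spatial.transform import Rotation as R
def shot(cam,fn):
    p,d=imaging.read_camera(cam); cv2.imwrite('pics/'+fn+'.png',p[:,:,::-1]); np.save('/tmp/'+cam+'_d.npy',d); np.save('/tmp/'+cam+'_p.npy',p); return p,d
E
python3 - <<'E'
from h import *
for c in ['scene','top']:
    shot(c,c+'0'); print(imaging.camera_model(c))
print(imaging.camera_model('wrist'))
print(robot.get_obs())
E
```

```text
pics
{'fx': 365.26009454144514, 'fy': 365.26009454144514, 'cx': 318.4393155615271, 'cy': 204.82367733205842, 'eye': array([ 0.08915234, -0.27895378,  0.62935874]), 'orientation': array([-2.30640631, -0.01994885, -0.78557925])}
{'fx': 473.1663474649487, 'fy': 473.1663474649487, 'cx': 317.0509503060816, 'cy': 195.19601246076638, 'eye': array([0.46224245, 0.14857721, 1.06910361]), 'orientation': array([-3.07225156e+00, -2.55966924e-03, -1.59599321e+00])}
{'fx': 309.70691628693146, 'fy': 309.70691628693146, 'cx': 318.50182165967186, 'cy': 205.5961653244981, 'mount': array([[ 8.09074729e-04, -9.51773304e-01, -3.06801113e-01,
         7.85379051e-02],
       [ 9.99999229e-01,  4.81014520e-04,  1.14490239e-03,
        -7.28284455e-04],
       [-9.42111738e-04, -3.06801802e-01,  9.51772960e-01,
        -1.66263851e-01],
       [ 0.00000000e+00,  0.00000000e+00,  0.00000000e+00,
         1.00000000e+00]])}
{'clock': 0.1, 'q': array([-1.17167462,  0.70702074, -0.02763597,  1.48493783,  0.02203232,
        0.95088917, -0.07548358]), 'qvel': array([ 0.0005882 , -0.00256152,  0.00089965, -0.00204999, -0.00016055,
        0.00142279, -0.00018435]), 'tau': array([ 1.30040982e-03, -8.84282970e+01,  1.23564854e+00, -2.36452550e+01,
        1.68624771e-02,  5.02533992e-03,  3.28997544e-05]), 'position': array([0.2452353 , 0.51980594, 0.20688895]), 'eef_rot': array([-3.14064186e+00,  4.17420321e-05,  2.70081962e+00]), 'contact_force': array([ 0.64051615,  0.02639584, -0.38618104]), 'ft_torque': array([ 0.02117654,  0.00646038, -0.00957263]), 'width': 0.08518181752288477}
```

View pics/scene0.png

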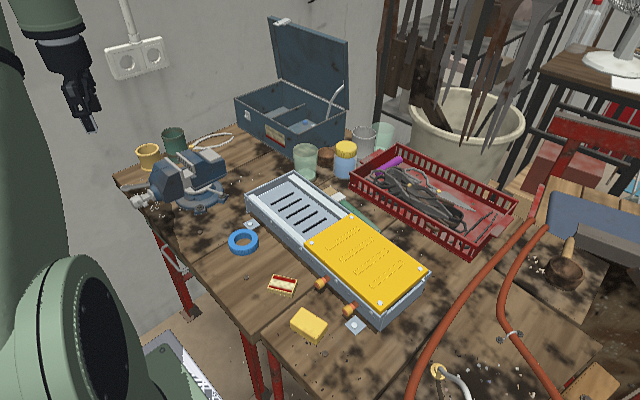

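View pics/top0.png

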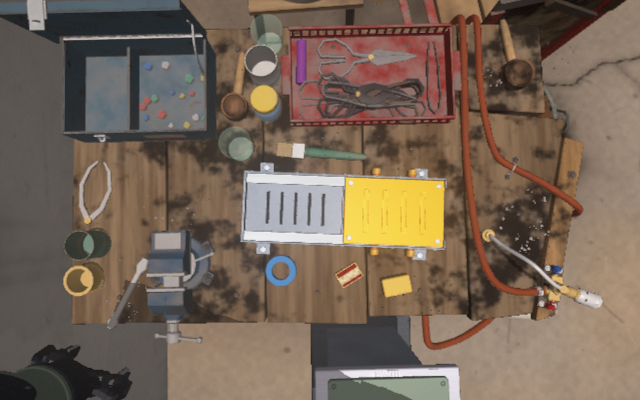

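```bash
cat >> h.py <<'E'
def T(cam):
    m=imaging.camera_model(cam); return m,R.from_euler('xyz',m['orientation']).as_matrix(),np.array(m['eye'])
def ray_z(cam,uv,z):
    m,Rm,e=T(cam); uv=np.atleast_2d(np.array(uv,float))
    r=np.c_[(uv[:,0]-m['cx'])/m['fx'],(uv[:,1]-m['cy'])/m['fy'],np.ones(len(uv))]@Rm.T
    s=(z-e[2])/r[:,2]; return e+r*s[:,None]
def unproj(cam,uv,d):
    m,Rm,e=T(cam); uv=np.atleast_2d(np.array(uv,float))
    r=np.c_[(uv[:,0]-m['cx'])/m['fx'],(uv[:,1]-m['cy'])/m['fy'],np.ones(len(uv))]@Rm.T
    return e+r*np.array(d).reshape(-1,1)
def proj(cam,P):
    m,Rm,e=T(cam); c=(np.atleast_2d(P)-e)@Rm; return np.c_[m['fx']*c[:,0]/c[:,2]+m['cx'],m['fy']*c[:,1]/c[:,2]+m['cy']]
E
python3 - <<'E'
from h import *
from scipy.ndimage import binary_erosion
for cam in ['top','scene']:
    p,d=imaging.read_camera(cam)
    for t in ['cover','valve_box','blue_tape','wax_block','matchbox','brush','tumbler']:
        L=nets.regions_of(cam,t)
        for l in L[:1]:
            m=l['mask'].astype(bool); print(cam,t,round(l['confidence'],2),l['bbox'],m.sum())
            vv,uu=np.nonzero(m); dd=d[vv,uu]; k=dd>0
            P=unproj(cam,np.c_[uu,vv][k],dd[k]); print('  med',np.median(P,0).round(4),'z pct',np.percentile(P[:,2],[5,50,95]).round(4))
            rc=cv2.minAreaRect(np.c_[uu,vv].astype(np.float32)); b=cv2.boxPoints(rc)
            if t=='cover':
                q,_,_=cv2.minEnclosingTriangle(np.c_[uu,vv].astype(np.float32).reshape(-1,1,2)),0,0
                print('  corners',b.round(1).tolist(), ray_z(cam,b,0.072).round(4).tolist())
                h=cv2.convexHull(np.c_[uu,vv].astype(np.int32)); a=cv2.approxPolyDP(h,4,True)[:,0]; print('  poly',a.tolist(),ray_z(cam,a,0.072).round(4).tolist())
E
```

```text
top cover 0.75 [343.4, 175.0, 447.7, 247.8] 6669
  med [ 0.4918 -0.0165  0.0729] z pct [0.0697 0.0729 0.0759]
  corners [[341.79998779296875, 243.6999969482422], [344.1000061035156, 176.60000610351562], [445.8999938964844, 180.1999969482422], [443.6000061035156, 247.1999969482422]] [[0.4282, 0.095, 0.072], [0.5694, 0.086, 0.072], [0.5565, -0.1295, 0.072], [0.4154, -0.1184, 0.072]]
  poly [[443, 246], [345, 243], [345, 178], [444, 181]] [[0.418, -0.1172, 0.072], [0.4294, 0.0882, 0.072], [0.5664, 0.0842, 0.072], [0.5548, -0.1253, 0.072]]
top valve_box 0.94 [241.0, 168.1, 446.7, 261.7] 8293
  med [0.5047 0.1886 0.0437] z pct [0.006  0.0437 0.0655]
top blue_tape 0.78 [266.6, 255.9, 297.5, 285.6] 461
  med [0.3704 0.2313 0.0196] z pct [0.0154 0.0196 0.0229]
top wax_block 0.66 [378.9, 275.6, 412.9, 301.3] 554
  med [ 0.3332 -0.0234  0.0264] z pct [0.0174 0.0264 0.0298]
top matchbox 0.64 [333.0, 264.7, 366.0, 288.9] 413
  med [0.3575 0.0783 0.0162] z pct [0.0109 0.0162 0.0192]
top brush 0.7 [278.0, 144.3, 368.5, 162.9] 991
  med [0.631  0.1529 0.0137] z pct [0.0026 0.0137 0.0181]
top tumble
[... 549 characters left out ...]
 0.072], [0.569, 0.0763, 0.072]]
scene valve_box 0.75 [242.4, 170.1, 431.9, 333.2] 7096
  med [0.4786 0.1539 0.0419] z pct [0.0031 0.0419 0.0641]
scene blue_tape 0.7 [227.3, 229.1, 259.6, 254.5] 561
  med [0.3681 0.2212 0.0178] z pct [0.0035 0.0178 0.0205]
scene wax_block 0.72 [289.7, 306.6, 327.8, 340.7] 817
  med [ 0.328  -0.0313  0.0251] z pct [0.01   0.0251 0.0269]
scene matchbox 0.84 [265.8, 272.8, 298.6, 296.2] 491
  med [0.3552 0.0732 0.0149] z pct [0.0046 0.0149 0.0168]
scene brush 0.84 [323.5, 187.0, 383.6, 233.1] 366
  med [0.63   0.154  0.0139] z pct [0.0102 0.0139 0.0164]
scene tumbler 0.93 [294.4, 144.0, 317.2, 182.3] 780
  med [0.6413 0.3011 0.0657] z pct [0.0211 0.0657 0.0889]
```

```bash
cat >> h.py <<'E'
def b2w(P,bx,by,yaw):
    P=np.atleast_2d(np.array(P,float)); c,s=np.cos(yaw),np.sin(yaw)
    return np.c_[bx+c*P[:,0]-s*P[:,1],by+s*P[:,0]+c*P[:,1],P[:,2]]
def overlay(cam,fn,box,yc,p,crop,sc):
    x0,y0,x1,y1=crop; im=cv2.resize(p[y0:y1,x0:x1,::-1],None,fx=sc,fy=sc,interpolation=cv2.INTER_CUBIC)
    def poly(pts,col):
        q=(proj(cam,b2w(pts,*box))-[x0,y0]+0.5)*sc; cv2.polylines(im,[q.astype(np.int32)],True,col,1)
    poly([[-.076,-.11,.065],[-.076,.322,.065],[.076,.322,.065],[.076,-.11,.065]],(255,0,255))
    if yc is not None: poly([[-.07,yc-.105,.072],[-.07,yc+.105,.072],[.07,yc+.105,.072],[.07,yc-.105,.072]],(0,0,255))
    poly([[-.076,.317,.064],[-.072,.317,.064],[.072,.317,.064],[.072,.322,.064],[-.072,.322,.064]],(0,255,0))
    cv2.imwrite('pics/'+fn+'.png',im)
E
python3 - <<'E'
from h import *
p=np.load('/tmp/top_p.npy')
# yellow mask edges
hsv=cv2.cvtColor(p,cv2.COLOR_RGB2HSV); m=cv2.inRange(hsv,(20,150,90),(32,255,255)); m[:, :335]=0; m[265:]=0;m[:165]=0
m=cv2.morphologyEx(m,cv2.MORPH_CLOSE,np.ones((7,7)))
c=max(cv2.findContours(m,0,1)[0],key=cv2.contourArea)[:,0].astype(float)
W=ray_z('top',c,0.072)
rc=cv2.minAreaRect(W[:,:2].astype(np.float32)*1000); print(rc,cv2.boxPoints(rc))
box=(0.4921,-0.0195,-0.056)
for cam,crop in (('top',(230,160,460,270)),('scene',(230,160,440,340))):
    overlay(cam,'ov_'+cam,box,0.003,np.load('/tmp/%s_p.npy'%cam),crop,3)
E
```

```text
((493.4874267578125, -15.758926391601562), (210.24234008789062, 177.2663116455078), 86.97368621826172) [[ 399.42804  -116.05414 ]
 [ 576.44714  -125.41284 ]
 [ 587.5468     84.536285]
 [ 410.5277     93.89499 ]]
```

View pics/ov_top.png

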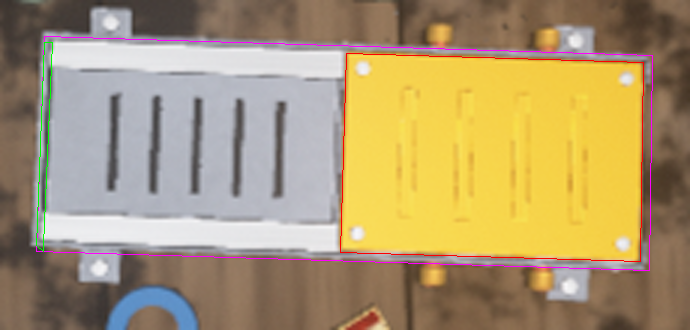

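View pics/ov_scene.png

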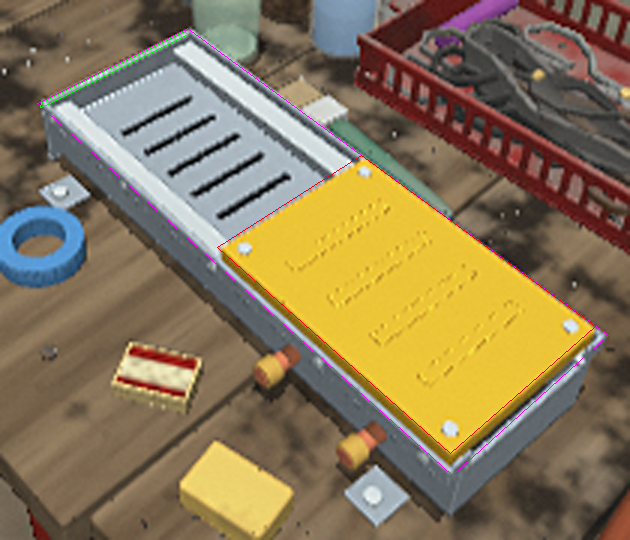

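```bash
cat >> h.py <<'E'
import json
def plan(wps,yaws,grip,ns,pos=None,rpy=None):
    "rows through world waypoints, ns rows each"
    o=robot.get_obs(); p=np.array(o['position']) if pos is None else np.array(pos); Rm=R.from_euler('xyz',o['eef_rot'])
    rows=[]
    for w,y,n in zip(wps,yaws,ns):
        Rt=R.from_euler('xyz',[np.pi,0,y]); p0=p.copy(); 
        for i in range(n):
            sh=Rm.as_matrix().T@(p0+(np.array(w)-p0)*(i+1)/n-p)*100; sh=sh.round(1)
            rv=((Rm.inv()*Rt).as_rotvec()/(n-i)).round(3)
            rows.append([grip,[float(a) for a in sh],[float(a) for a in rv]])
            p=p+Rm.as_matrix()@sh/100; Rm=Rm*R.from_rotvec(rv)
    print(json.dumps(rows)); return rows
def st():
    o=robot.get_obs(); print(round(o['clock'],2),o['position'].round(4),o['eef_rot'].round(3),'F',o['contact_force'].round(1),'w',round(o['width'],4),'q',o['q'].round(2))
E
python3 - <<'E'
from h import *
d=np.load('/tmp/top_d.npy'); v,u=np.mgrid[200:345,130:270]
P=unproj('top',np.c_[u.ravel(),v.ravel()],d[v,u].ravel()); P=P[d[v,u].ravel()>0]; print('vise zmax',np.percentile(P[:,2],[99,100]))
plan([[.40,.25,.23],[.478,-.165,.20]],[2.1,1.517],255,[8,12])
E
```

```text
vise zmax [0.12330801 0.12740777]
[[255, [-3.2, -2.2, -0.3], [-0.0, 0.0, 0.075]], [255, [-3.3, -2.0, -0.3], [-0.0, 0.0, 0.075]], [255, [-3.5, -1.7, -0.3], [-0.0, 0.0, 0.075]], [255, [-3.6, -1.5, -0.2], [-0.0, 0.0, 0.075]], [255, [-3.7, -1.2, -0.3], [-0.0, 0.0, 0.075]], [255, [-3.8, -0.9, -0.3], [-0.0, 0.0, 0.075]], [255, [-3.9, -0.6, -0.3], [-0.0, 0.0, 0.075]], [255, [-3.8, -0.3, -0.3], [-0.0, 0.0, 0.076]], [255, [-3.3, -1.2, 0.3], [-0.0, 0.0, 0.049]], [255, [-3.4, -1.0, 0.2], [-0.0, 0.0, 0.049]], [255, [-3.4, -0.9, 0.3], [-0.0, 0.0, 0.048]], [255, [-3.5, -0.7, 0.2], [-0.0, 0.0, 0.049]], [255, [-3.4, -0.5, 0.3], [-0.0, 0.0, 0.048]], [255, [-3.5, -0.3, 0.2], [-0.0, 0.0, 0.049]], [255, [-3.6, -0.2, 0.3], [-0.0, 0.0, 0.048]], [255, [-3.5, -0.0, 0.2], [-0.0, 0.0, 0.049]], [255, [-3.5, 0.1, 0.3], [-0.0, 0.0, 0.048]], [255, [-3.5, 0.4, 0.2], [-0.0, 0.0, 0.049]], [255, [-3.5, 0.5, 0.3], [-0.0, 0.0, 0.048]], [255, [-3.5, 0.6, 0.2], [-0.0, 0.0, 0.049]]]
```

Request:
drive_tool(steps=[[255, [-3.2, -2.2, -0.3], [0, 0, 0.075]], [255, [-3.3, -2.0, -0.3], [0, 0, 0.075]], [255, [-3.5, -1.7, -0.3], [0, 0, 0.075]], [255, [-3.6, -1.5, -0.2], [0, 0, 0.075]], [255, [-3.7, -1.2, -0.3], [0, 0, 0.075]], [255, [-3.8, -0.9, -0.3], [0, 0, 0.075]], [255, [-3.9, -0.6, -0.3], [0, 0, 0.075]], [255, [-3.8, -0.3, -0.3], [0, 0, 0.076]]])

```text
clock: 1.57
position: [0.3988, 0.2445, 0.2292]
eef_rot: [-3.141, -0.004, 2.088]
contact_force: [0.7, -0.0, 0.5]
width: 0.0001
```

Tracks well.

Request:
drive_tool(steps=[[255, [-3.3, -1.2, 0.3], [0, 0, 0.049]], [255, [-3.4, -1.0, 0.2], [0, 0, 0.049]], [255, [-3.4, -0.9, 0.3], [0, 0, 0.048]], [255, [-3.5, -0.7, 0.2], [0, 0, 0.049]], [255, [-3.4, -0.5, 0.3], [0, 0, 0.048]], [255, [-3.5, -0.3, 0.2], [0, 0, 0.049]], [255, [-3.6, -0.2, 0.3], [0, 0, 0.048]], [255, [-3.5, 0, 0.2], [0, 0, 0.049]], [255, [-3.5, 0.1, 0.3], [0, 0, 0.048]], [255, [-3.5, 0.4, 0.2], [0, 0, 0.049]], [255, [-3.5, 0.5, 0.3], [0, 0, 0.048]], [255, [-3.5, 0.6, 0.2], [0, 0, 0.049]]])

```text
clock: 2.57
position: [0.4674, -0.1948, 0.1985]
eef_rot: [3.136, -0.006, 1.472]
contact_force: [1.2, 0.4, -0.7]
width: -0.0003
```

```bash
python3 - <<'E'
from h import *
st(); shot('wrist','w1'); shot('top','top1'); st()
E
```

```text
2.57 [ 0.4674 -0.1948  0.1985] [ 3.136 -0.006  1.472] F [ 1.2  0.4 -0.7] w -0.0003 q [ 0.22  0.63  0.21  1.75 -0.18  0.78  0.42]
2.67 [ 0.4668 -0.1985  0.1983] [ 3.137e+00 -3.000e-03  1.465e+00] F [-0.   0.8  0.6] w 0.0004 q [ 0.22  0.63  0.21  1.75 -0.18  0.78  0.42]
```

View pics/w1.png

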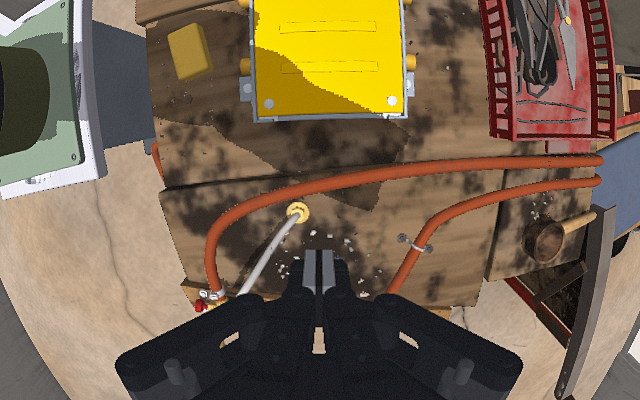

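```bash
cat >> h.py <<'E'
def wcam(pos,rpy):
    m=imaging.camera_model('wrist'); M=np.array(m['mount']); Tt=np.eye(4); Tt[:3,:3]=R.from_euler('xyz',rpy).as_matrix(); Tt[:3,3]=pos
    return m,Tt@M
def wproj(P,pos,rpy):
    m,Tc=wcam(pos,rpy); c=(np.atleast_2d(P)-Tc[:3,3])@Tc[:3,:3]; rr=np.hypot(c[:,0],c[:,1]); th=np.arctan2(rr,c[:,2])
    return np.c_[m['cx']+m['fx']*th*c[:,0]/rr,m['cy']+m['fx']*th*c[:,1]/rr]
def wray_z(uv,z,pos,rpy):
    m,Tc=wcam(pos,rpy); uv=np.atleast_2d(np.array(uv,float)); d=uv-[m['cx'],m['cy']]; r=np.hypot(*d.T); th=r/m['fx']
    v=np.c_[np.sin(th)[:,None]*d/r[:,None],np.cos(th)]@Tc[:3,:3].T; e=Tc[:3,3]
    return e+v*((z-e[2])/v[:,2])[:,None]
def w2b(P,bx,by,yaw):
    P=np.atleast_2d(P)-[bx,by,0]; c,s=np.cos(yaw),np.sin(yaw); return np.c_[c*P[:,0]+s*P[:,1],-s*P[:,0]+c*P[:,1],P[:,2]]
BOX=(0.4925,-0.0185,-0.054)
E
python3 - <<'E'
from h import *
pose=([0.4671,-0.1965,0.1984],[3.1365,-0.0045,1.4685])
print(wray_z([[253,115],[405,115]],.064,*pose)); print(wproj(b2w([[-.07,-.102,.072],[.07,-.102,.072],[-.076,-.11,.065],[.076,-.11,.065]],*BOX),*pose))
shot('wrist','w2'); o=robot.get_obs(); st()
pose=(o['position'],o['eef_rot']); print(wproj(b2w([[-.07,-.102,.072],[.07,-.102,.072],[-.076,-.11,.065],[.076,-.11,.065]],*BOX),*pose))
im=cv2.imread('pics/w2.png'); cv2.imwrite('pics/w2c.png',cv2.resize(im[60:160,220:440],None,fx=3.5,fy=3.5))
t=b2w([[0,-.127,.12]],*BOX)[0]; t2=b2w([[0,-.127,.064]],*BOX)[0];print(t)
plan([t,t2],[1.517,1.517],255,[4,4])
E
```

```text
[[ 0.41207555 -0.11620522  0.064     ]
 [ 0.56015111 -0.13028309  0.064     ]]
[[256.49813137 114.78363752]
 [403.62640808 109.00543577]
 [252.41881669 123.3138807 ]
 [407.63546156 117.07431875]]
2.72 [ 0.467  -0.1954  0.1983] [ 3.137 -0.005  1.47 ] F [ 1.   0.4 -0.3] w -0.0 q [ 0.22  0.63  0.21  1.75 -0.18  0.78  0.42]
[[256.91203183 115.87947854]
 [404.0023345  110.31187002]
 [252.8173771  124.37655271]
 [407.98677785 118.35794385]]
[ 0.48564533 -0.14531488  0.12      ]
[[255, [1.3, 0.3, 2.0], [0.001, -0.001, -0.012]], [255, [1.3, 0.4, 1.9], [0.001, -0.001, -0.012]], [255, [1.2, 0.3, 2.0], [0.001, -0.001, -0.012]], [255, [1.3, 0.4, 2.0], [0.002, -0.002, -0.011]], [255, [0.0, 0.0, 1.4], [-0.0, 0.0, -0.0]], [255, [0.0, 0.0, 1.4], [-0.0, 0.0, -0.0]], [255, [0.0, 0.0, 1.4], [-0.0, 0.0, -0.0]], [255, [0.0, 0.0, 1.4], [-0.0, 0.0, -0.0]]]
```

View pics/w2c.png

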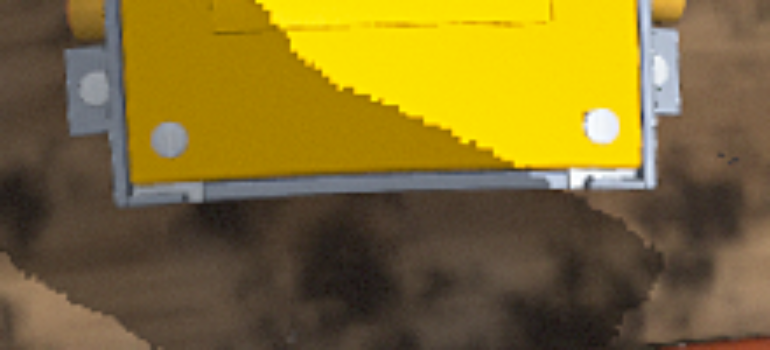

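Request:
drive_tool(steps=[[255, [1.3, 0.3, 2.0], [0.001, -0.001, -0.012]], [255, [1.3, 0.4, 1.9], [0.001, -0.001, -0.012]], [255, [1.2, 0.3, 2.0], [0.001, -0.001, -0.012]], [255, [1.3, 0.4, 2.0], [0.002, -0.002, -0.011]], [255, [0, 0, 1.4], [0, 0, 0]], [255, [0, 0, 1.4], [0, 0, 0]], [255, [0, 0, 1.4], [0, 0, 0]], [255, [0, 0, 1.4], [0, 0, 0]]])

```text
clock: 3.38
position: [0.4887, -0.1361, 0.0614]
eef_rot: [3.135, -0.002, 1.53]
contact_force: [0.5, 0.4, -0.5]
width: -0.0001
```

```bash
sed -i 's/^BOX=.*/BOX=(0.4925,-0.0165,-0.054)/' h.py; python3 - <<'E'
from h import *
shot('wrist','w3'); shot('scene','s3');st(); o=robot.get_obs(); print(w2b(o['position'],*BOX))
im=cv2.imread('pics/s3.png'); cv2.imwrite('pics/s3c.png',cv2.resize(im[200:380,280:500],None,fx=3,fy=3))
plan([b2w([[0,-.114,.061]],*BOX)[0]],[1.517],255,[3])
E
```

```text
3.48 [ 0.4879 -0.1361  0.0606] [ 3.138e+00 -2.000e-03  1.529e+00] F [-0.4 -0.5  1.3] w -0.0002 q [ 0.14  0.85  0.12  1.89 -0.24  0.41  0.4 ]
[[ 0.00182354 -0.11966254  0.06062342]]
[[255, [0.2, -0.1, -0.0], [0.001, -0.001, 0.004]], [255, [0.2, -0.0, -0.0], [0.001, -0.001, 0.004]], [255, [0.2, -0.1, -0.0], [0.002, -0.0, 0.004]]]
```

View pics/w3.png

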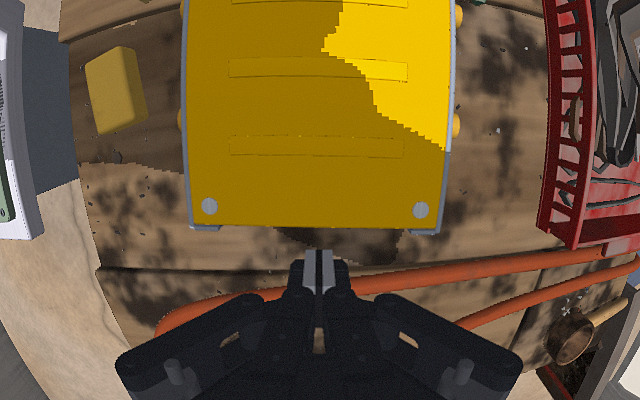

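View pics/s3c.png

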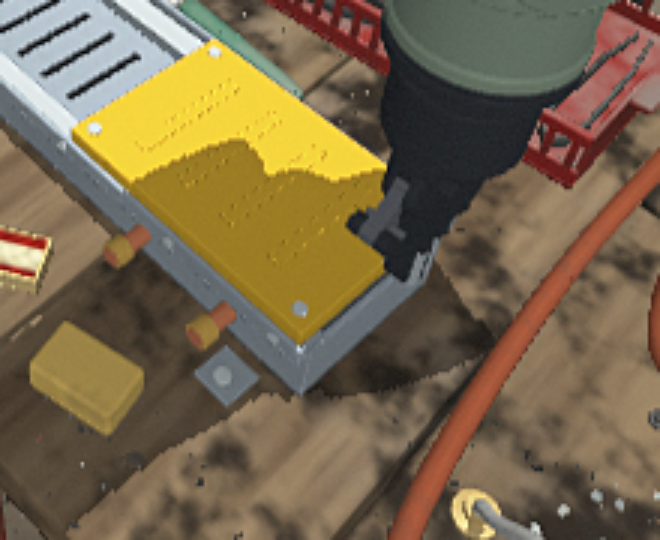

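Request:
drive_tool(steps=[[255, [0.3, -0.1, 0], [0.002, 0, 0.006]], [255, [0.3, -0.1, 0], [0.001, 0, 0.006]], [255, [0.3, 0, 0], [0, 0, 0]], [255, [0.4, 0, 0], [0, 0, 0]], [255, [0.5, 0, 0], [0, 0, 0]], [255, [0.6, 0, 0], [0, 0, 0]], [255, [0.6, 0, 0], [0, 0, 0]], [255, [0.6, 0, 0], [0, 0, 0]]])

```text
clock: 4.15
position: [0.4891, -0.0959, 0.0648]
eef_rot: [3.136, -0.002, 1.517]
contact_force: [0.8, -0.6, -0.1]
width: -0.0001
```

```bash
python3 - <<'E'
from h import *
shot('wrist','w4'); st(); o=robot.get_obs(); print(w2b(o['position'],*BOX))
E
```

```text
4.2 [ 0.4892 -0.0944  0.0647] [ 3.137e+00 -3.000e-03  1.519e+00] F [ 0.4  3.3 -0.3] w -0.0001 q [ 0.06  0.84  0.13  1.92 -0.27  0.4   0.34]
[[ 0.0009354  -0.07796726  0.06474648]]
```

View pics/w4.png

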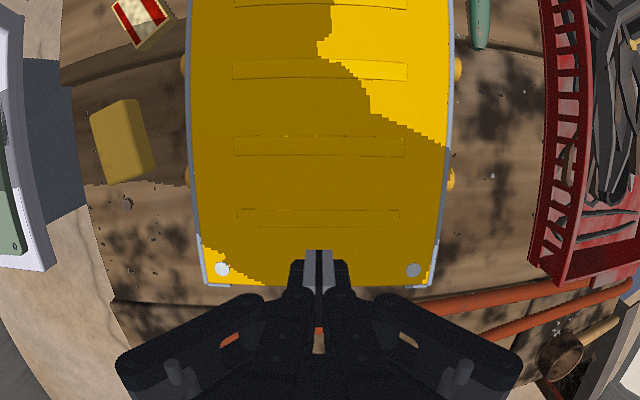

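```bash
python3 - <<'E'
from h import *
p,d=shot('scene','s4');
im=cv2.imread('pics/s4.png'); cv2.imwrite('pics/s4c.png',cv2.resize(im[200:340,300:450],None,fx=5,fy=4.2))
p,d=shot('top','t4');
im=cv2.imread('pics/t4.png'); cv2.imwrite('pics/t4c.png',cv2.resize(im[160:270,230:460],None,fx=3.4,fy=3.4))
st()
d=np.load('/tmp/wrist_d.npy'); 
print(d[200:300:10,319],d[240:290:5,280],d[240:290:5,240])
E
```

```text
4.3 [ 0.4891 -0.0961  0.0647] [ 3.137e+00 -2.000e-03  1.518e+00] F [ 0.2 -0.5  0.9] w -0.0003 q [ 0.06  0.84  0.13  1.92 -0.27  0.4   0.34]
[0.16647565 0.16743453 0.16971155 0.1732065  0.17360023 0.15216705
 0.14180398 0.13271375 0.12540416 0.12211188] [0.17437729 0.17461182 0.17600617 0.17657578 0.1774732  0.17883204
 0.17916282 0.17852098 0.18211721 0.1833891 ] [0.17382585 0.1748124  0.17609307 0.17597456 0.17646419 0.17785853
 0.17927094 0.17978117 0.18144055 0.2645069 ]
```

View pics/s4c.png

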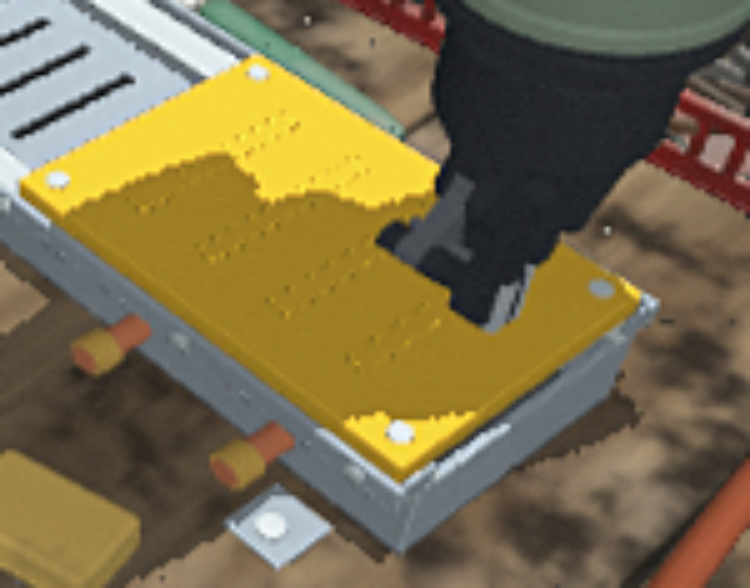

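View pics/t4c.png

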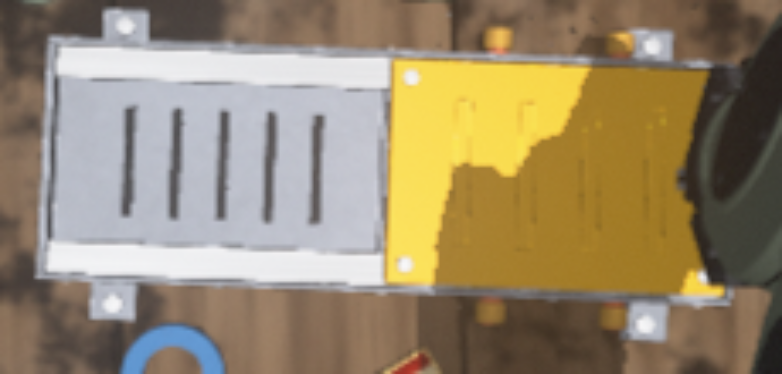

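```bash
cat >> h.py <<'E'
def wun(uv,d,pos=None,rpy=None,tool=False):
    m,Tc=wcam([0,0,0],[0,0,0]) if tool else wcam(pos,rpy)
    uv=np.atleast_2d(np.array(uv,float)); q=uv-[m['cx'],m['cy']]; r=np.hypot(*q.T); th=r/m['fx']
    v=np.c_[np.tan(th)[:,None]*q/r[:,None],np.ones(len(q))]*np.array(d).reshape(-1,1)
    return v@Tc[:3,:3].T+Tc[:3,3]
E
python3 - <<'E'
from h import *
shot('wrist','w5'); o=robot.get_obs(); d=np.load('/tmp/wrist_d.npy')
for u,v in [(280,220),(360,220),(240,240),(280,270),(222,270),(300,100),(120,130),(100,250)]:
    dd=np.median(d[v-2:v+3,u-2:u+3]); print(u,v,dd.round(4),wun([[u,v]],dd,o['position'],o['eef_rot']).round(4))
print('finger in tool frame')
for u,v in [(311,252),(311,256),(311,262),(311,270),(328,256),(328,265),(311,280)]:
    print(u,v,d[v,u].round(4),wun([[u,v]],d[v,u],tool=True).round(4))
dt=np.load('/tmp/top_d.npy')
for u,v in [(390,200),(350,190),(300,178),(300,270),(320,165)]:
    print('top',u,v,unproj('top',[[u,v]],np.median(dt[v-2:v+3,u-2:u+3])).round(4))
ds=np.load('/tmp/scene_d.npy')
for u,v in [(350,240),(330,250),(250,215),(270,265),(240,280)]:
    print('scene',u,v,unproj('scene',[[u,v]],np.median(ds[v-2:v+3,u-2:u+3])).round(4))
E
```

```text
280 220 0.1686 [[ 0.4687 -0.0768  0.0727]]
360 220 0.169 [[ 0.5125 -0.0793  0.0726]]
240 240 0.1733 [[ 0.4441 -0.0883  0.0717]]
280 270 0.1793 [[ 0.4654 -0.1087  0.0716]]
222 270 0.1779 [[ 0.43   -0.1071  0.0729]]
300 100 0.1501 [[ 0.4838 -0.0136  0.0718]]
120 130 0.1967 [[ 0.3426 -0.0165  0.0253]]
100 250 0.2571 [[ 0.2663 -0.1284 -0.0017]]
finger in tool frame
311 252 0.1504 [[ 0.0102 -0.0039 -0.03  ]]
311 256 0.1461 [[ 0.0103 -0.0038 -0.0345]]
311 262 0.1403 [[ 0.0103 -0.0037 -0.0405]]
311 270 0.1334 [[ 0.0102 -0.0035 -0.0478]]
328 256 0.1449 [[ 0.0108  0.0043 -0.0356]]
328 265 0.1379 [[ 0.0101  0.004  -0.0431]]
311 280 0.1245 [[ 0.0107 -0.0033 -0.0571]]
top 390 200 [[ 0.5173 -0.0093  0.0731]]
top 350 190 [[0.5406 0.0744 0.0724]]
top 300 178 [[0.5704 0.1799 0.0566]]
top 300 270 [[0.3695 0.1863 0.0013]]
top 320 165 [[0.6049 0.1355 0.0011]]
scene 350 240 [[0.5035 0.0275 0.0717]]
scene 330 250 [[0.4543 0.0375 0.0716]]
scene 250 215 [[ 4.408e-01  2.947e-01 -1.000e-04]]
scene 270 265 [[ 0.3769  0.1394 -0.0004]]
scene 240 280 [[0.307  0.1519 0.    ]]
```

```bash
python3 - <<'E'
from h import *
for z in [0,-.01,-.02,-.03,-.04]:
    print(z, wproj([[0.0102,-.004,z],[0.011,.011,z]],[0,0,0],[0,0,0]).round(1).tolist())
im=cv2.imread('pics/w5.png'); cv2.imwrite('pics/w5c.png',cv2.resize(im[190:310,240:400],None,fx=5,fy=5,interpolation=cv2.INTER_NEAREST))
E
```

```text
0 [[311.9, 229.0], [337.8, 227.7]]
-0.01 [[311.6, 235.8], [338.9, 234.5]]
-0.02 [[311.2, 243.5], [340.1, 242.0]]
-0.03 [[310.8, 252.0], [341.5, 250.5]]
-0.04 [[310.3, 261.6], [342.9, 260.0]]
```

View pics/w5c.png

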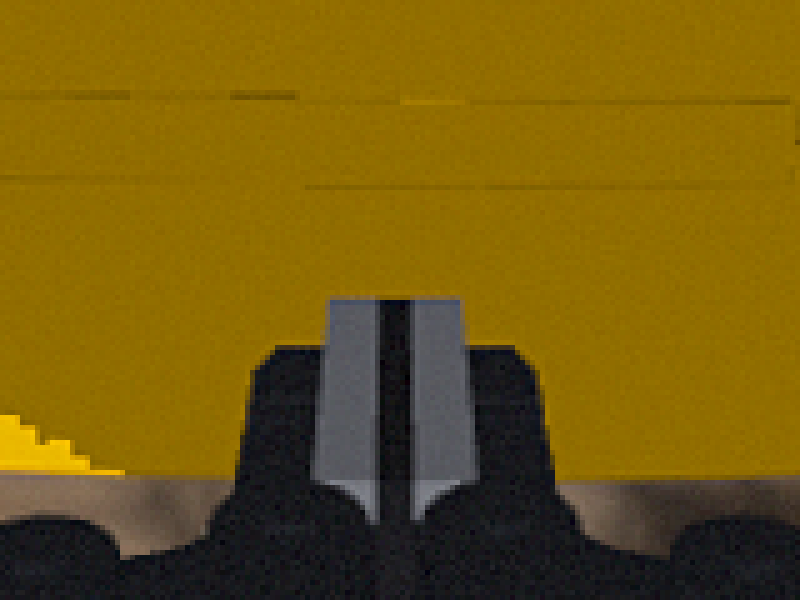

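```bash
python3 - <<'E'
from h import *
ds=np.load('/tmp/scene_d.npy'); o=robot.get_obs()
tip=o['position']; print('tcp px',proj('scene',tip),proj('scene',tip+[0,0,.028]))
for u,v in [(392,272),(394,274),(396,275),(398,276),(400,275),(402,272),(390,268)]:
    print(u,v,unproj('scene',[[u,v]],ds[v,u]).round(4))
E
```

```text
tcp px [[394.27158807 281.81399539]] [[396.71177625 272.62151559]]
392 272 [[ 0.4766 -0.0933  0.1027]]
394 274 [[ 0.4746 -0.0989  0.1039]]
396 275 [[ 0.4766 -0.1022  0.1023]]
398 276 [[ 0.4822 -0.1038  0.0957]]
400 275 [[ 0.4829 -0.1067  0.1008]]
402 272 [[ 0.487 -0.107  0.106]]
390 268 [[ 0.4421 -0.1047  0.1552]]
```

Request:
drive_tool(steps=[[255, [-1.3, 0, 0], [0, 0, 0]], [255, [-1.4, 0, 0], [0, 0, 0]], [255, [-1.3, 0, 0], [0, 0, 0]], [255, [-1.0, 0, 0], [0, 0, 0]], [255, [0, 0, 0], [0, 0, 0]]])

```text
clock: 4.77
position: [0.486, -0.1498, 0.0643]
eef_rot: [3.137, -0.001, 1.517]
contact_force: [-0.1, -0.5, -0.6]
width: -0.0001
```

```bash
python3 - <<'E'
from h import *
st(); o=robot.get_obs(); print(w2b(o['position'],*BOX))
E
```

```text
4.77 [ 0.486  -0.1498  0.0643] [ 3.137e+00 -1.000e-03  1.517e+00] F [-0.1 -0.5 -0.6] w -0.0001 q [ 0.17  0.84  0.12  1.88 -0.23  0.42  0.41]
[[ 0.00065576 -0.13347277  0.06433635]]
```

Request:
drive_tool(steps=[[255, [0, 0, 0.8], [0, 0, 0]], [255, [0, 0, 0.8], [0, 0, 0]], [255, [0, 0, 0.6], [0, 0, 0]], [255, [0, 0, 0.3], [0, 0, 0]], [255, [0, 0, 0.0], [0, 0, 0]]])

```text
clock: 5.18
position: [0.4859, -0.148, 0.036]
eef_rot: [3.138, -0.002, 1.518]
contact_force: [0.5, 0.5, 0.2]
width: 0.0
```

```bash
python3 - <<'E'
from h import *
p,d=shot('scene','s6'); st(); o=robot.get_obs(); print(w2b(o['position'],*BOX))
im=cv2.imread('pics/s6.png'); cv2.imwrite('pics/s6c.png',cv2.resize(im[220:340,330:480],None,fx=5,fy=5))
shot('wrist','w6')
E
```

```text
5.23 [ 0.4859 -0.148   0.0363] [ 3.138e+00 -2.000e-03  1.518e+00] F [-0.3  0.5 -0.3] w 0.0001 q [ 0.18  0.9   0.1   1.9  -0.24  0.36  0.42]
[[ 0.00054985 -0.1316317   0.03626576]]
```

View pics/s6c.png

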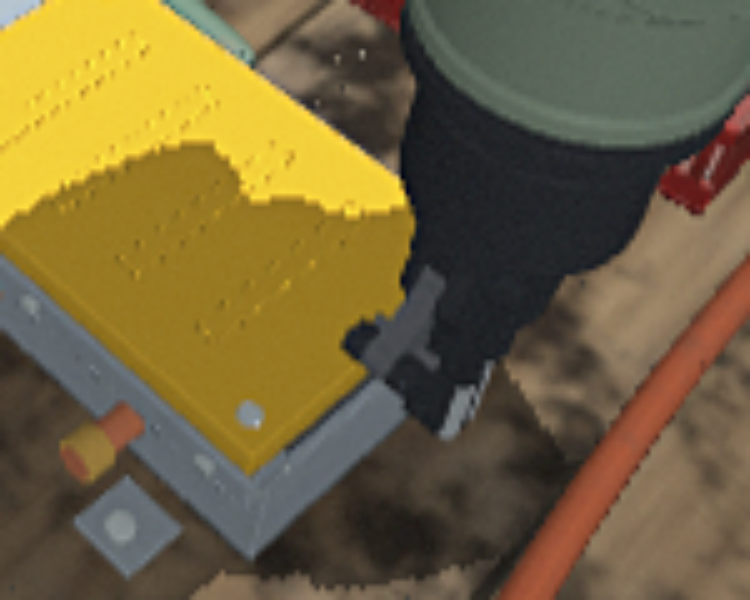

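View pics/w6.png

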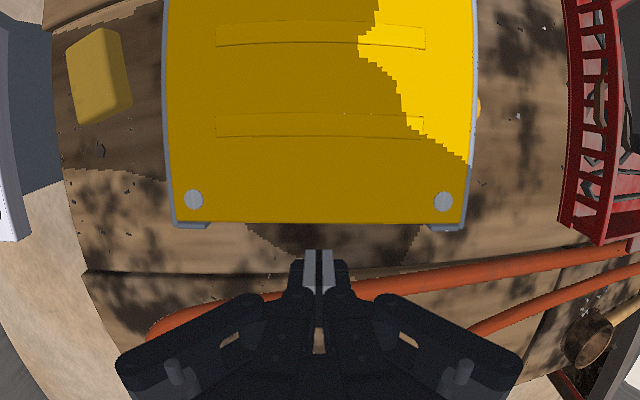

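```bash
python3 - <<'E'
from h import *
ds=np.load('/tmp/scene_d.npy'); o=robot.get_obs()
print('px for tip',proj('scene',o['position']+[0,0,.028]))
v,u=np.mgrid[285:312,405:432]; P=unproj('scene',np.c_[u.ravel(),v.ravel()],ds[v,u].ravel())
k=(abs(P[:,0]-o['position'][0])<.03)&(abs(P[:,1]-o['position'][1])<.025)&(P[:,2]>.03)
Q=P[k]; i=np.argsort(Q[:,2])[:12]; print(Q[i].round(4)); print(len(Q))
E
```

```text
px for tip [[416.59206697 299.68103431]]
[[ 0.4888 -0.1281  0.0322]
 [ 0.4945 -0.1285  0.0333]
 [ 0.4907 -0.1286  0.0341]
 [ 0.4965 -0.129   0.035 ]
 [ 0.4907 -0.128   0.0369]
 [ 0.4964 -0.1284  0.0378]
 [ 0.4863 -0.1284  0.0386]
 [ 0.4926 -0.1286  0.0387]
 [ 0.49   -0.1277  0.0406]
 [ 0.4854 -0.1282  0.0427]
 [ 0.4902 -0.1289  0.0449]
 [ 0.4855 -0.1276  0.0452]]
260
```

```bash
python3 - <<'E'
from h import *
ds=np.load('/tmp/scene_d.npy'); o=robot.get_obs()
for u in range(410,430,3):
    print(u,[(v,*unproj('scene',[[u,v]],ds[v,u])[0].round(3)) for v in range(296,312,2)])
E
```

```text
410 [(296, np.float64(0.425), np.float64(-0.157), np.float64(0.15)), (298, np.float64(0.423), np.float64(-0.159), np.float64(0.148)), (300, np.float64(0.507), np.float64(-0.13), np.float64(0.022)), (302, np.float64(0.511), np.float64(-0.129), np.float64(0.009)), (304, np.float64(0.514), np.float64(-0.13), np.float64(-0.0)), (306, np.float64(0.51), np.float64(-0.132), np.float64(-0.001)), (308, np.float64(0.507), np.float64(-0.134), np.float64(-0.001)), (310, np.float64(0.503), np.float64(-0.137), np.float64(-0.0))]
413 [(296, np.float64(0.428), np.float64(-0.16), np.float64(0.15)), (298, np.float64(0.434), np.float64(-0.159), np.float64(0.137)), (300, np.float64(0.437), np.float64(-0.159), np.float64(0.127)), (302, np.float64(0.473), np.float64(-0.148), np.float64(0.071)), (304, np.float64(0.519), np.float64(-0.133), np.float64(-0.002)), (306, np.float64(0.514), np.float64(-0.136), np.float64(-0.0)), (308, np.float64(0.51), np.float64(-0.139), np.float64(0.0)), (310, np.float64(0.506), np.float64(-0.142), np.float64(0.0))]
416 [(296, np.float64(0.444), np.float64(-0.159), np.float64(
[... 1852 characters left out ...]
, np.float64(-0.153), np.float64(-0.002)), (308, np.float64(0.527), np.float64(-0.156), np.float64(0.0)), (310, np.float64(0.524), np.float64(-0.158), np.float64(-0.001))]
428 [(296, np.float64(0.556), np.float64(-0.144), np.float64(-0.0)), (298, np.float64(0.551), np.float64(-0.147), np.float64(0.001)), (300, np.float64(0.548), np.float64(-0.15), np.float64(-0.001)), (302, np.float64(0.544), np.float64(-0.152), np.float64(-0.001)), (304, np.float64(0.541), np.float64(-0.154), np.float64(-0.001)), (306, np.float64(0.537), np.float64(-0.157), np.float64(-0.002)), (308, np.float64(0.533), np.float64(-0.159), np.float64(-0.002)), (310, np.float64(0.529), np.float64(-0.162), np.float64(-0.001))]
```

Request:
drive_tool(steps=[[255, [0.3, 0, 0.2], [0, 0, 0]], [255, [0.5, 0, 0.2], [0, 0, 0]], [255, [0.5, 0, 0.1], [0, 0, 0]], [255, [0.5, 0, 0], [0, 0, 0]], [255, [0.5, 0, 0], [0, 0, 0]], [255, [0.5, 0, 0], [0, 0, 0]], [255, [0.5, 0, 0], [0, 0, 0]]])

```text
clock: 5.87
position: [0.4885, -0.1125, 0.032]
eef_rot: [3.136, -0.001, 1.517]
contact_force: [-0.0, -2.2, -1.2]
width: 0.0002
```

```bash
python3 - <<'E'
from h import *
shot('wrist','w7'); st(); o=robot.get_obs(); print(w2b(o['position'],*BOX))
E
```

```text
5.92 [ 0.4886 -0.1112  0.032 ] [ 3.136e+00 -2.000e-03  1.518e+00] F [-0.5  0.8  0.5] w 0.0001 q [ 0.1   0.9   0.11  1.93 -0.27  0.33  0.37]
[[ 0.00122332 -0.09481737  0.03199135]]
```

View pics/w7.png

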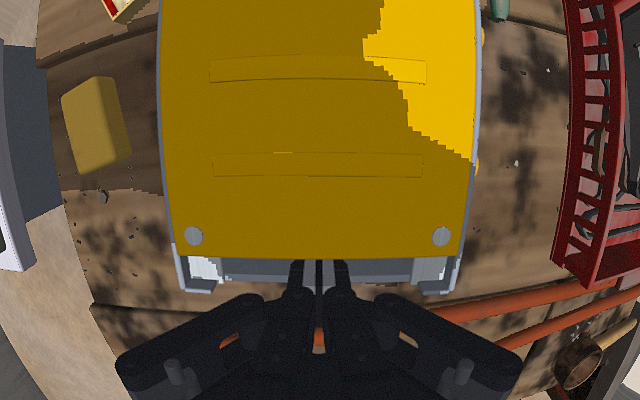

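Request:
drive_tool(steps=[[255, [0.7, 0, 0], [0, 0, 0]], [255, [0.8, 0, 0], [0, 0, 0]], [255, [0.8, 0, 0], [0, 0, 0]], [255, [0.8, 0, 0], [0, 0, 0]], [255, [0.8, 0, 0], [0, 0, 0]], [255, [0.8, 0, 0], [0, 0, 0]], [255, [0.8, 0, 0], [0, 0, 0]], [255, [0.8, 0, 0], [0, 0, 0]], [255, [0.6, 0, 0], [0, 0, 0]], [255, [0.5, 0, 0], [0, 0, 0]]])

```text
clock: 6.75
position: [0.4927, -0.0294, 0.0322]
eef_rot: [3.136, -0.002, 1.519]
contact_force: [-0.2, -1.2, -1.9]
width: -0.0
```

```bash
python3 - <<'E'
from h import *
shot('wrist','w8'); st(); o=robot.get_obs(); print(w2b(o['position'],*BOX))
E
```

```text
6.8 [ 0.4928 -0.0282  0.0322] [ 3.136e+00 -2.000e-03  1.520e+00] F [ 0.2  3.  -0.7] w -0.0001 q [-0.07  0.89  0.12  1.95 -0.33  0.31  0.27]
[[ 0.00091567 -0.01164521  0.03216682]]
```

View pics/w8.png

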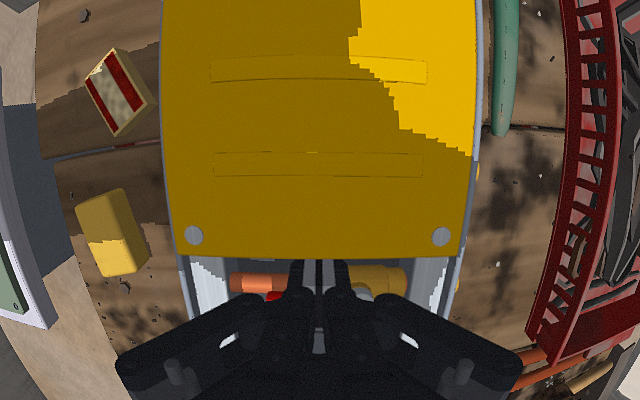

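Request:
drive_tool(steps=[[255, [0.7, 0, 0], [0, 0, 0]], [255, [0.8, 0, 0], [0, 0, 0]], [255, [0.8, 0, 0], [0, 0, 0]], [255, [0.8, 0, 0], [0, 0, 0]], [255, [0.8, 0, 0], [0, 0, 0]], [255, [0.8, 0, 0], [0, 0, 0]], [255, [0.8, 0, 0], [0, 0, 0]], [255, [0.8, 0, 0], [0, 0, 0]], [255, [0.6, 0, 0], [0, 0, 0]], [255, [0.5, 0, 0], [0, 0, 0]]])

```text
clock: 7.63
position: [0.497, 0.0527, 0.0323]
eef_rot: [3.136, -0.002, 1.519]
contact_force: [0.8, -1.7, -1.1]
width: -0.0002
```

```bash
python3 - <<'E'
from h import *
st(); o=robot.get_obs(); print(w2b(o['position'],*BOX))
E
```

```text
7.63 [0.497  0.0527 0.0323] [ 3.136e+00 -2.000e-03  1.519e+00] F [ 0.8 -1.7 -1.1] w -0.0002 q [-0.25  0.9   0.16  1.93 -0.38  0.33  0.15]
[[0.0007223  0.06934033 0.03230329]]
```

Request:
drive_tool(steps=[[255, [0.5, 0, 0], [0, 0, 0]], [255, [0.5, 0, 0], [0, 0, 0]], [255, [0.4, 0, 0], [0, 0, 0]], [255, [0.3, 0, 0], [0, 0, 0]], [255, [0.3, 0, 0], [0, 0, 0]], [255, [0.3, 0, 0], [0, 0, 0]]])

```text
clock: 8.13
position: [0.4986, 0.078, 0.0324]
eef_rot: [3.135, -0.001, 1.518]
contact_force: [1.7, -2.6, -1.4]
width: -0.0004
```

Request:
drive_tool(steps=[[255, [0.3, 0, 0], [0, 0, 0]], [255, [0.3, 0, 0], [0, 0, 0]]])

```text
clock: 8.3
position: [0.4986, 0.0794, 0.0324]
eef_rot: [3.135, 0.005, 1.514]
contact_force: [-2.7, -31.1, 2.3]
width: 0.0001
```

```bash
python3 - <<'E'
from h import *
shot('scene','s9');st(); o=robot.get_obs(); print(w2b(o['position'],*BOX))
im=cv2.imread('pics/s9.png'); cv2.imwrite('pics/s9c.png',cv2.resize(im[160:320,230:430],None,fx=3.7,fy=3.7))
E
```

```text
8.35 [0.4986 0.0792 0.0324] [3.135 0.005 1.513] F [ -0.8 -22.2   2.7] w 0.0 q [-0.32  0.91  0.18  1.91 -0.4   0.35  0.11]
[[0.00087986 0.09593228 0.0324144 ]]
```

View pics/s9c.png

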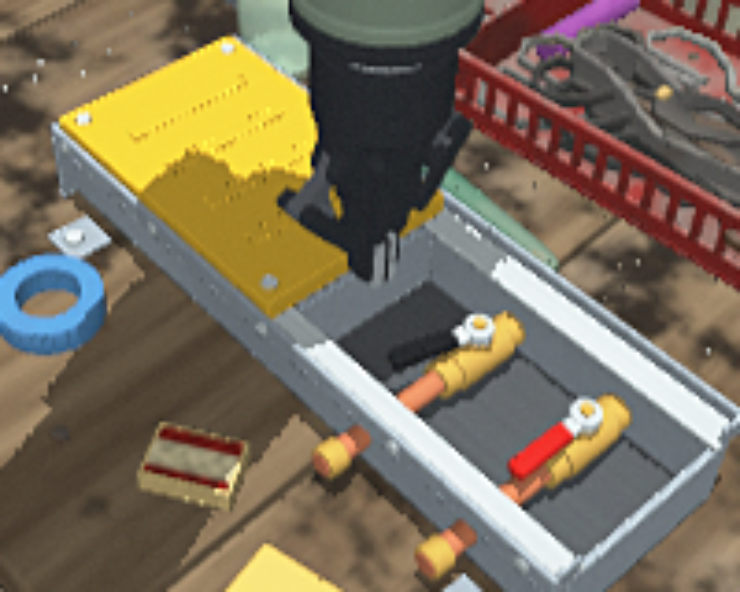

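Request:
drive_tool(steps=[[255, [-0.8, 0, 0], [0, 0, 0]], [255, [-1.0, 0, -0.5], [0, 0, 0]], [255, [-2.0, 0, -2.5], [0, 0, 0]], [255, [-3.0, 0, -3.0], [0, 0, 0]], [255, [-3.5, 0, -3.0], [0, 0, 0]], [255, [-3.5, 0, -2.0], [0, 0, 0]], [255, [-3.0, 0, 0], [0, 0, 0]], [255, [-2.0, 0, 0], [0, 0, 0]], [255, [0, 0, 0], [0, 0, 0]]])

```text
clock: 9.1
position: [0.485, -0.1147, 0.1486]
eef_rot: [3.136, 0.006, 1.516]
contact_force: [-0.0, -1.1, -0.1]
width: -0.0
```

```bash
python3 - <<'E'
from h import *
shot('wrist','w10'); o=robot.get_obs(); st(); np.save('/tmp/pose10.npy',np.r_[o['position'],o['eef_rot']]); print(w2b(o['position'],*BOX))
shot('top','t10'); shot('scene','s10')
for c,cr in (('top',(230,160,460,270)),('scene',(230,160,440,340))): overlay(c,'ov10_'+c,BOX,0.212,np.load('/tmp/%s_p.npy'%c),cr,3)
E
```

```text
9.15 [ 0.4851 -0.1129  0.1484] [3.136 0.005 1.517] F [-0.9 -1.   0.6] w 0.0003 q [ 0.03  0.69  0.23  1.85 -0.24  0.62  0.36]
[[-0.00214609 -0.09665765  0.14840209]]
```

View pics/w10.png

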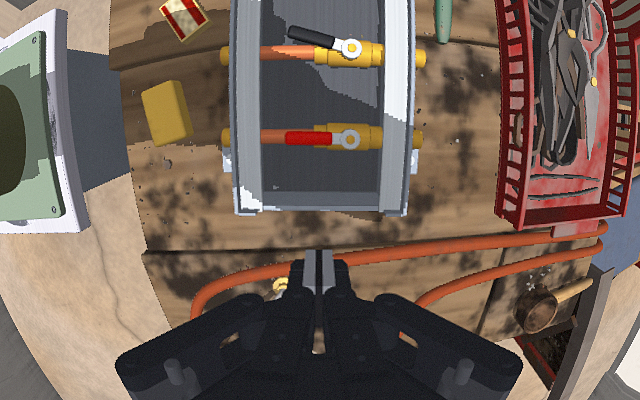

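View pics/ov10_top.png

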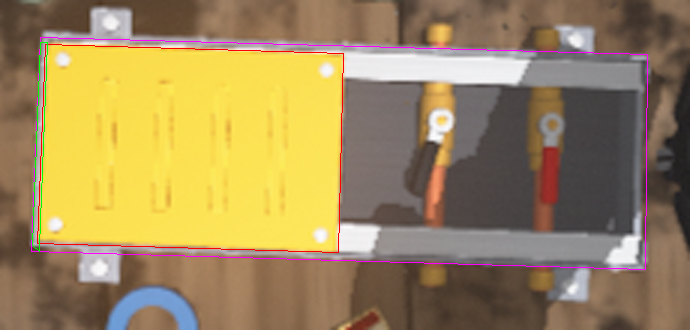

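View pics/ov10_scene.png

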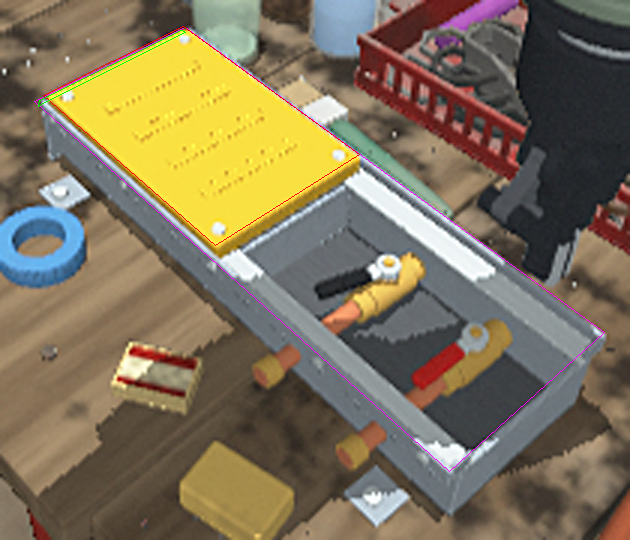

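```bash
python3 - <<'E'
from h import *
P=np.load('/tmp/pose10.npy'); d=np.load('/tmp/wrist_d.npy')
P=(P[:3],P[3:])
for n,u,v in [('rp',350,139),('rmid',305,138),('rtip',286,138),('bp',350,48),('btip',290,33),('body',370,137),('floor',300,100)]:
    w=wray_z([[u,v]],.043,*P); dd=np.median(d[v-2:v+3,u-2:u+3]); print(n,'z43',w2b(w,*BOX).round(4),'depth',w2b(wun([[u,v]],dd,*P),*BOX).round(4))
for n,u,v in [('rp',230+552/3,160+124/3),('rtip',230+548/3,160+203/3),('bp',230+441/3,160+120/3),('btip',230+417/3,160+188/3)]:
    print('top',n,w2b(ray_z('top',[[u-.5,v-.5]],.043),*BOX).round(4))
for cam in ['top','wrist']:
    imaging.read_camera(cam)
    L=nets.regions_of(cam,'lever_red')
    for l in L[:1]:
        vv,uu=np.nonzero(l['mask']); print(cam,l['confidence'],l['bbox'],len(uu))
E
```

```text
rp z43 [[ 0.026  -0.0452  0.043 ]] depth [[ 0.0253 -0.0446  0.0494]]
rmid z43 [[-0.0134 -0.0445  0.043 ]] depth [[-0.0133 -0.0441  0.0471]]
rtip z43 [[-0.0301 -0.0443  0.043 ]] depth [[-0.0299 -0.0441  0.0454]]
bp z43 [[0.0253 0.0356 0.043 ]] depth [[0.0246 0.0343 0.0493]]
btip z43 [[-0.0262  0.0492  0.043 ]] depth [[-0.0259  0.0484  0.0464]]
body z43 [[ 0.0438 -0.0431  0.043 ]] depth [[ 0.0455 -0.044   0.033 ]]
floor z43 [[-0.0176 -0.0111  0.043 ]] depth [[-0.0196 -0.0101  0.0036]]
top rp [[ 0.026  -0.0472  0.043 ]]
top rtip [[-0.0312 -0.0452  0.043 ]]
top bp [[0.0266 0.0332 0.043 ]]
top btip [[-0.0231  0.0496  0.043 ]]
top 0.48 [409.8, 197.8, 419.8, 227.7] 139
wrist 0.95 [287.1, 135.1, 363.1, 157.8] 1119
```

```bash
python3 - <<'E'
from h import *
p,d=shot('wrist','w11'); o=robot.get_obs(); st()
for u,v in [(130,365),(150,350),(200,325),(250,300),(275,300),(295,262),(297,259),(345,262),(300,275),(510,355),(320,251)]:
    print(u,v,d[v,u].round(3),wun([[u,v]],d[v,u],tool=True).round(4))
def c(th,r=.036,extra=0):
    a,b=.0065,.010; s,k=np.sin(th),np.cos(th)
    return np.array([.025,-.046])+r*np.array([-k,s])+np.array([-s,-k])*(.006+a*s+b*k-extra)
for t in range(0,100,10): print(t,c(np.radians(min(t,90))).round(4))
w=[b2w([[-.011,-.074,z]],*BOX)[0] for z in (.07,.0145)]
plan(w,[1.517]*2,255,[5,5])
E
```

```text
9.5 [ 0.4856 -0.1092  0.1472] [3.138 0.004 1.522] F [ 0.1  0.7 -0. ] w 0.0001 q [ 0.03  0.7   0.23  1.85 -0.24  0.62  0.35]
130 365 0.069 [[ 0.0128 -0.0546 -0.1141]]
150 350 0.08 [[ 0.0104 -0.053  -0.1042]]
200 325 0.094 [[ 0.0104 -0.0404 -0.0888]]
250 300 0.107 [[ 0.0126 -0.0251 -0.0751]]
275 300 0.117 [[ 0.0065 -0.0174 -0.0659]]
295 262 0.149 [[ 0.0062 -0.0117 -0.033 ]]
297 259 0.151 [[ 0.0067 -0.0108 -0.0308]]
345 262 0.334 [[-0.083  0.029  0.133]]
300 275 0.137 [[ 0.0061 -0.0086 -0.0452]]
510 355 0.073 [[ 0.013   0.0569 -0.1107]]
320 251 0.151 [[ 0.0105  0.0005 -0.0294]]
0 [-0.011 -0.062]
10 [-0.0134 -0.0565]
20 [-0.0149 -0.0502]
30 [-0.0151 -0.0435]
40 [-0.014  -0.0365]
50 [-0.0115 -0.0296]
60 [-0.0074 -0.0231]
70 [-0.0019 -0.0175]
80 [ 0.0048 -0.013 ]
90 [ 0.0125 -0.01  ]
[[255, [0.4, -0.2, 1.5], [0.001, 0.001, 0.001]], [255, [0.4, -0.2, 1.6], [0.001, 0.001, 0.001]], [255, [0.4, -0.2, 1.5], [0.001, 0.001, 0.001]], [255, [0.3, -0.1, 1.6], [0.0, 0.001, 0.001]], [255, [0.4, -0.2, 1.5], [0.001, 0.0, 0.001]], [255, [0.0, -0.0, 1.1], [-0.0, 0.0, 0.0]], [255, [0.0, -0.0, 1.1], [-0.0, 0.0, 0.0]], [255, [0.0, -0.0, 1.1], [-0.0, 0.0, 0.0]], [255, [0.0, -0.0, 1.2], [-0.0, 0.0, 0.0]], [255, [0.0, -0.0, 1.1], [-0.0, 0.0, 0.0]]]
```

Request:
drive_tool(steps=[[255, [0.3, -0.2, 1.5], [0.001, 0.001, 0.001]], [255, [0.3, -0.2, 1.6], [0.001, 0.001, 0.001]], [255, [0.3, -0.2, 1.5], [0.001, 0.001, 0.001]], [255, [0.3, -0.1, 1.6], [0, 0.001, 0.001]], [255, [0.2, -0.2, 1.5], [0.001, 0, 0.001]], [255, [0, 0, 1.0], [0, 0, 0]], [255, [0, 0, 0], [0, 0, 0]]])

```text
clock: 10.08
position: [0.4781, -0.0906, 0.0565]
eef_rot: [3.141, -0.0, 1.523]
contact_force: [-0.3, -0.3, -0.4]
width: -0.0001
```

```bash
python3 - <<'E'
from h import *
shot('wrist','w12'); st(); o=robot.get_obs(); print(w2b(o['position'],*BOX))
E
```

```text
10.13 [ 0.4782 -0.0906  0.0573] [ 3.14  -0.     1.523] F [ 0.3  0.4 -0.3] w 0.0 q [ 0.04  0.84  0.14  1.96 -0.3   0.36  0.38]
[[-0.0102354  -0.07476033  0.05730898]]
```

View pics/w12.png

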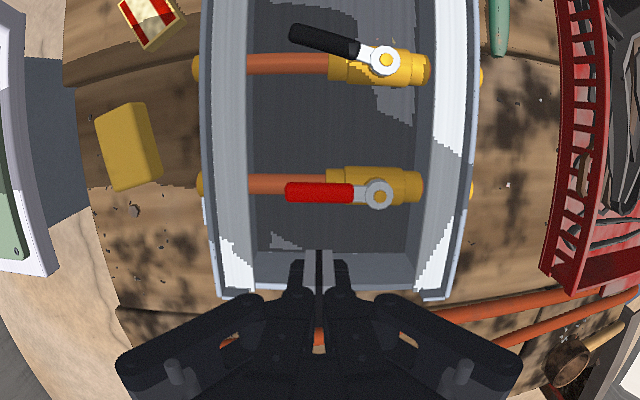

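Request:
drive_tool(steps=[[255, [0, 0, 1.2], [0, 0, 0]], [255, [0, 0, 1.2], [0, 0, 0]], [255, [0, 0, 1.0], [0, 0, 0]], [255, [0, 0, 0.5], [0, 0, 0]], [255, [0, 0, 0], [0, 0, 0]]])

```text
clock: 10.55
position: [0.4801, -0.09, 0.0195]
eef_rot: [3.137, 0.0, 1.525]
contact_force: [-0.4, 0.5, 0.8]
width: 0.0
```

```bash
python3 - <<'E'
from h import *
shot('wrist','w13'); st(); o=robot.get_obs(); print(w2b(o['position'],*BOX))
def c(th,r=.036):
    s,k=np.sin(th),np.cos(th); h=max(.0063*s+.0105*k,.0125*s+.0065*k)
    return np.array([.025,-.046])+r*np.array([-k,s])+np.array([-s,-k])*(.006+h)
C=[c(np.radians(t)) for t in range(0,91,10)]; print(np.array(C).round(4))
W=[b2w([[*q,.0145]],*BOX)[0] for q in C]
plan(W,[1.517]*10,255,[2]+[1]*9)
E
```

```text
10.6 [ 0.4802 -0.09    0.0199] [3.137 0.    1.525] F [-0.3  0.3  0.6] w 0.0002 q [ 0.06  0.91  0.1   1.97 -0.32  0.26  0.39]
[[-0.00834367 -0.07404585  0.01990933]]
[[-0.011  -0.0625]
 [-0.0135 -0.0569]
 [-0.015  -0.0506]
 [-0.0153 -0.0438]
 [-0.0148 -0.0374]
 [-0.0133 -0.0311]
 [-0.0104 -0.0249]
 [-0.0061 -0.019 ]
 [-0.0004 -0.0139]
 [ 0.0065 -0.01  ]]
[[255, [0.6, -0.1, 0.3], [0.003, 0.0, 0.004]], [255, [0.6, -0.2, 0.2], [0.002, 0.0, 0.004]], [255, [0.5, -0.2, 0.0], [0.0, 0.0, 0.0]], [255, [0.6, -0.2, 0.0], [0.0, 0.0, 0.0]], [255, [0.7, 0.0, 0.0], [0.0, 0.0, 0.0]], [255, [0.7, 0.1, 0.0], [0.0, 0.0, 0.0]], [255, [0.6, 0.1, 0.0], [0.0, 0.0, 0.0]], [255, [0.6, 0.3, 0.0], [0.0, 0.0, 0.0]], [255, [0.6, 0.4, 0.0], [0.0, 0.0, 0.0]], [255, [0.5, 0.6, 0.0], [0.0, 0.0, 0.0]], [255, [0.4, 0.7, 0.0], [0.0, 0.0, 0.0]]]
```

View pics/w13.png

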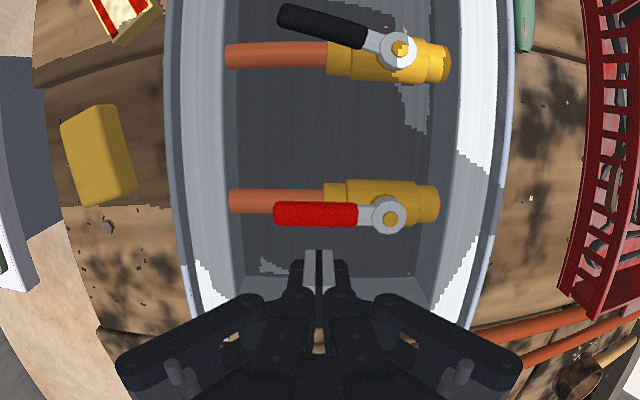

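Request:
drive_tool(steps=[[255, [0.1, -0.1, 0.4], [0.003, 0, 0.004]], [255, [0, -0.1, 0.2], [0.002, 0, 0.004]], [255, [0, -0.1, 0], [0, 0, 0]], [255, [0.5, 0, 0], [0, 0, 0]], [255, [0.5, -0.1, 0], [0, 0, 0]]])

```text
clock: 11.02
position: [0.4773, -0.079, 0.0151]
eef_rot: [3.14, 0.001, 1.515]
contact_force: [0.6, 0.4, 0.9]
width: -0.0002
```

```bash
python3 - <<'E'
from h import *
shot('wrist','w14'); st(); o=robot.get_obs(); print(w2b(o['position'],*BOX))
E
```

```text
11.07 [ 0.4771 -0.0779  0.015 ] [3.14  0.    1.516] F [0.5 0.6 0.3] w -0.0001 q [ 0.04  0.92  0.1   1.99 -0.33  0.25  0.37]
[[-0.01202519 -0.0621768   0.01503752]]
```

View pics/w14.png

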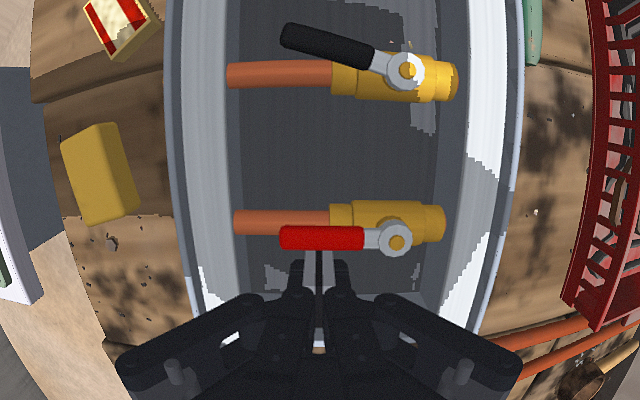

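Request:
drive_tool(steps=[[255, [0.5, -0.1, 0.1], [0, 0, 0]], [255, [0.6, -0.1, 0], [0, 0, 0]], [255, [0.6, 0, 0], [0, 0, 0]], [255, [0.6, 0.1, 0], [0, 0, 0]], [255, [0.6, 0.1, 0], [0, 0, 0]]])

```text
clock: 11.48
position: [0.4789, -0.0476, 0.0144]
eef_rot: [3.139, 0.002, 1.514]
contact_force: [-1.3, -3.1, 0.8]
width: -0.0001
```

```bash
python3 - <<'E'
from h import *
shot('wrist','w15'); st(); o=robot.get_obs(); print(w2b(o['position'],*BOX))
E
```

```text
11.53 [ 0.4792 -0.046   0.0144] [3.139e+00 1.000e-03 1.516e+00] F [-0.1  1.2  0.6] w 0.0003 q [-0.03  0.92  0.11  2.   -0.36  0.24  0.33]
[[-0.01170746 -0.03019195  0.01438072]]
```

View pics/w15.png

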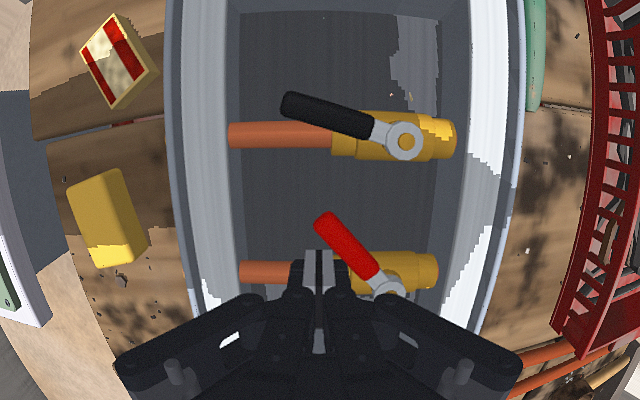

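Request:
drive_tool(steps=[[255, [0.5, 0.2, 0], [0, 0, 0]], [255, [0.6, 0.4, 0], [0, 0, 0]], [255, [0.5, 0.6, 0], [0, 0, 0]], [255, [0.3, 0.5, 0], [0, 0, 0]]])

```text
clock: 11.87
position: [0.4974, -0.0258, 0.0143]
eef_rot: [3.141, 0.001, 1.516]
contact_force: [-2.9, -1.8, 1.0]
width: 0.0
```

```bash
python3 - <<'E'
from h import *
shot('wrist','w16'); st(); o=robot.get_obs(); print(w2b(o['position'],*BOX))
E
```

```text
11.92 [ 0.4984 -0.0252  0.0143] [3.140e+00 1.000e-03 1.517e+00] F [-0.9  1.   0.7] w 0.0003 q [-0.09  0.93  0.13  1.93 -0.37  0.29  0.3 ]
[[ 0.00638973 -0.00834199  0.01430841]]
```

View pics/w16.png

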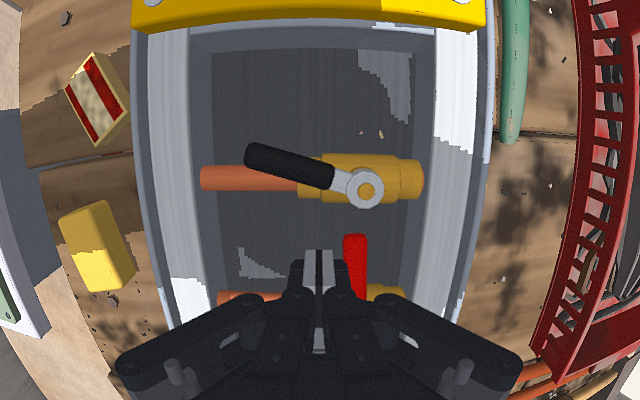

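Near shut; now press gently toward the box's +x until the force rises.

Request:
drive_tool(steps=[[255, [0, 0.3, 0], [0, 0, 0]], [255, [0, 0.2, 0], [0, 0, 0]]])

```text
clock: 12.08
position: [0.5008, -0.025, 0.0138]
eef_rot: [-3.136, 0.0, 1.517]
contact_force: [-19.1, -2.2, 9.5]
width: 0.0002
```

Request:
drive_tool(steps=[[255, [0, 0.3, 0], [0, 0, 0]]])

```text
clock: 12.17
position: [0.5007, -0.025, 0.0135]
eef_rot: [-3.129, -0.0, 1.517]
contact_force: [-22.9, 0.5, 19.1]
width: -0.0001
```

```bash
python3 - <<'E'
from h import *
st(); o=robot.get_obs(); print(w2b(o['position'],*BOX))
E
```

```text
12.17 [ 0.5007 -0.025   0.0135] [-3.129 -0.     1.517] F [-22.9   0.5  19.1] w -0.0001 q [-0.09  0.94  0.14  1.91 -0.37  0.33  0.29]
[[ 0.00865697 -0.00807151  0.01352585]]
```

Request:
drive_tool(steps=[[255, [0, -0.5, -0.2], [0, 0, 0]], [255, [0, -0.8, -0.3], [0, 0, 0]], [255, [0, 0, -2.0], [-0.01, 0, 0]], [255, [0, 0, -3.0], [0, 0, 0]], [255, [-1.0, 0, -3.0], [0, 0, 0]], [255, [-3.0, 0, -3.0], [0, 0, 0]], [255, [-3.5, 0, -1.0], [0, 0, 0]], [255, [-3.5, 0, 0], [0, 0, 0]], [255, [-2.0, 0, 0], [0, 0, 0]], [255, [0, 0, 0], [0, 0, 0]]])

```text
clock: 13.0
position: [0.4821, -0.1592, 0.1449]
eef_rot: [-3.14, 0.001, 1.522]
contact_force: [-0.2, -0.6, -0.1]
width: -0.0002
```

```bash
python3 - <<'E'
from h import *
shot('wrist','w20'); o=robot.get_obs(); st(); shot('top','t20'); shot('scene','s20')
for c,cr in (('top',(230,160,460,270)),('scene',(230,160,440,340))): overlay(c,'ov20_'+c,BOX,0.212,np.load('/tmp/%s_p.npy'%c),cr,3)
im=cv2.imread('pics/w20.png'); cv2.imwrite('pics/w20c.png',cv2.resize(im[0:230,210:440],None,fx=2.6,fy=2.6))
P=(o['position'],o['eef_rot']); np.save('/tmp/pose20.npy',np.r_[P])
print('pred rp,rtip,bp,', wproj(b2w([[.025,-.046,.043],[.025,.009,.043],[.025,.034,.043]],*BOX),*P).round(1))
E
```

```text
13.05 [ 0.4823 -0.1575  0.1448] [-3.14   0.     1.522] F [-0.6 -0.7 -0. ] w 0.0005 q [ 0.13  0.71  0.23  1.81 -0.25  0.64  0.45]
pred rp,rtip,bp, [[351.9  89.8]
 [352.3  28.4]
 [352.2   2.2]]
```

View pics/w20c.png

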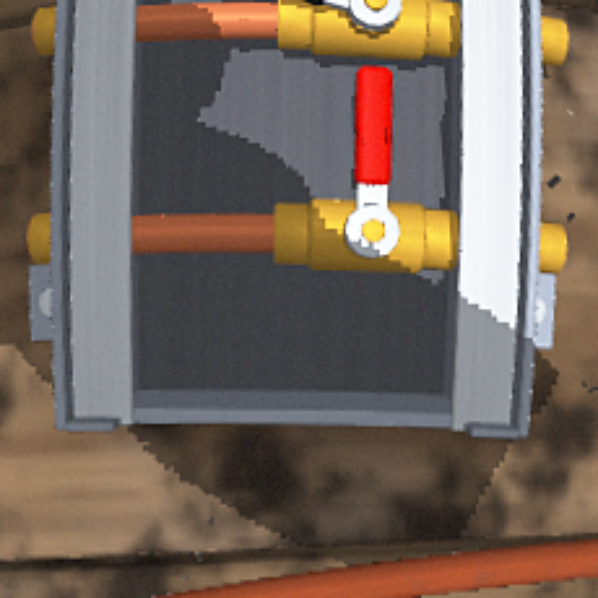

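View pics/ov20_top.png

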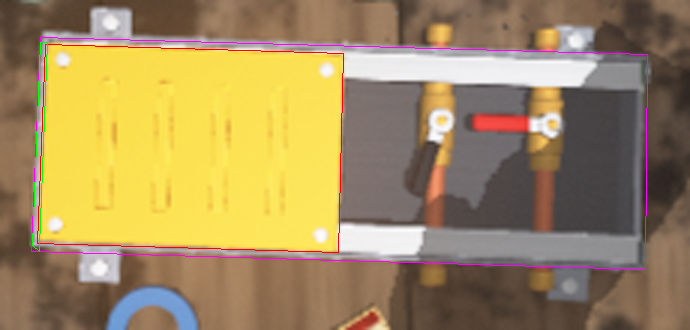

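View pics/ov20_scene.png

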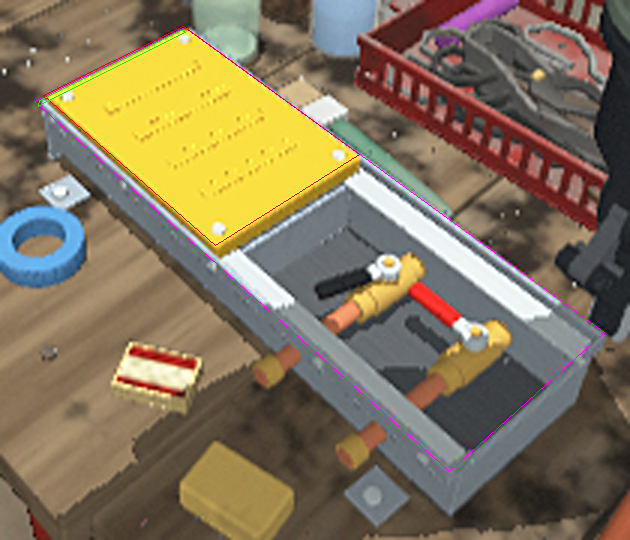

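```bash
python3 - <<'E'
from h import *
print(job.hand_in()); st()
E
```

```text
the job is handed in; nothing more can be done
None
the job is handed in; nothing more can be done
```

The torch gas is shut off and the job is handed in, at about 13 s of the 51 s allowed. I pushed the cover along the rails to its stop, then swept the red lever round with the shut fingers until it was fully shut.

**Cover:** The push force rose to about 31 N with the tool within 1 mm of where the stop should be. In the last top and scene pictures the cover lies flat, on its expected fully-open outline.

**Red lever:** The force rose to about 23 N sideways against its stop. In the last wrist picture the lever points along the box's +y, within about 1° of square to its pipe. A vertical force of 19 N also showed in that last press, probably the finger bearing on the lever.

**Bystanders:** By eye, the black lever, tape, matchbox and wax lie as they did before, as does what shows of the brush and tumbler. I did not measure them again.

**Fingertip height disagreed:** The fingertips really sit about 28 mm above the reported TCP, and both the scene and wrist cameras show this. My first push therefore passed about 20 mm over the cover without touching it. I corrected every height after that, and the second push worked.

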